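Mist the card holder, then draw its sprung clamp open to the line and hold it

TASK

Get the painter's card holder ready for the next card. First, with the clamp still shut, mist the felt: press the nozzle cap of the slim white mist bottle (not the squat ink bottle) fully down and let it come right back up. Then take the knob of the holder's sprung clamp bar with the fingers, draw the bar out against its spring until its card-side face stands at the black line across the board, and finish while holding it there for the painter, without letting it snap back at any time and leaving everything else on the table where it is.

Things in the scene. Friction and masses are not known exactly. Their poses are not given: they have to be found in the camera images.
- holder: flat table easel, fixed: wooden board 215 x 176 mm, top 16 mm above the table, blue felt bed (top at 19 mm), wooden ledge at one end, a 16 mm aluminium tube along each side (72 mm off the middle line, top at 38 mm). Origin on the table below the middle line; its x axis is level, along the tubes from ledge to clamp: the way the clamp is pulled; y across, z up
- clamp (a joint): how far the clamp bar is drawn out, m: 0 shut (its start); 0.055 when its card-side face stands at the black line and the black ring on each rod is at its tube's mouth; 0.075 the end stop. A spring in the tubes pulls it shut: about 2.4 N at 0, 6.8 N at 0.055, 8.4 N at 0.075
- knob (a point): centre of the black upright round knob, 22 mm in diameter, 32 mm tall, top 77 mm above the table, standing on the middle of the aluminium clamp bar (14 mm along x, 166 mm across, 21 to 41 mm above the table). It moves with the bar along the holder's x axis on two 8 mm steel rods that telescope out of the tubes
- clamp_face (a point): middle of the bar's card-side face (the side towards the ledge), 31 mm above the table, 7 mm from the knob's axis
- card_line (a point): point 31 mm above the table over the black line, 2 mm wide, that runs across the whole board at right angles to the tubes: clamp_face comes here at 0.055. Fixed on the holder; when the clamp is shut the line lies 41 mm beyond the bar
- nozzle_top (a point): centre of the top of the mist bottle's nozzle cap. The cap is round, 20 mm in diameter, 16 mm tall, its top 157 mm above the table when up. The bottle is slim and white, 46 mm across, in a black rubber boot, fixed to the table; its neck below the cap is 25 mm across and ends 133 mm above the table
- nozzle (a joint): how far the nozzle cap is pressed down, m: 0 up, 0.007 fully down (more than 0.005 gives the mist); a spring pushes it back: about 1.5 N at the top, 5.5 N fully down
- inkpump (a joint): how far the spout pump of the ink bottle is pressed, m, 0 up: to be left alone
- inkbottle: the squat black ink bottle with paper label, spout pump and rubber boot, 68 mm across, 130 mm high, fixed to the table; it and the mist bottle may swap places. Origin under its centre
- paperweight: bystander: dark steel bar paperweight, 160 x 22 x 12 mm with a small knob, lying between the bottles and the card holder; origin under its centre
- dish0: bystander: white ink saucer, 90 mm across, 18 mm high; origin under its centre
- dish1: bystander: second white ink saucer, same size; origin under its centre
- glass0: bystander: green water tumbler, 74 mm across, 90 mm high; origin under its centre
- glass1: bystander: second green tumbler, same size; origin under its centre
- inkstone: bystander: dark inkstone 105 x 150 x 24 mm with an ink stick on it; origin under its centre
- tray: bystander: open wooden ink-stick tray 150 x 80 x 32 mm; origin under its centre
- flask: bystander: green drinking flask, 68 mm across, 200 mm high; origin under its centre
Not all that is in view belongs to the job. What is shaped like the part that bears nozzle_top but pink or purple is not meant.

How it is judged (in metres and radians):
On the way, in this order (a step that is already met when the one before it is completed fails the run):
1. with the clamp shut, the mist bottle's nozzle cap is pressed fully down (over 5 mm) (value of joint nozzle above 0.005 m and value of joint clamp below 0.006 m), for 0.05 s.
2. the nozzle cap is back up, the clamp still shut (value of joint nozzle below 0.001 m and value of joint clamp below 0.006 m), for 0.1 s.
3. the fingers hold the clamp bar with its face at the line, within 5 mm (value of joint clamp between 0.05 and 0.06 m and contact force between the fingers and clamp above 2 N), for 0.5 s.
At the end, for the whole second after the job is handed in: The clamp bar is held still by the robot's fingers with its card-side face within 5 mm of the line (clamp 0.050 to 0.060), the nozzle cap is up, and every bystander is within 20 mm of where it was (all of step 3 and velocity of joint clamp between -0.01 and 0.01 m/s and value of joint nozzle below 0.001 m and distance of each of paperweight, dish0, dish1, glass0, glass1, inkstone, tray, flask from where it was at the start of the episode below 0.02 m); the arm keeps its last pose, push and grip.
It fails at once if the clamp snaps back (faster than 0.3 m/s) (velocity of joint clamp below -0.3 m/s).
It fails at once if the ink bottle's pump is pressed (value of joint inkpump above 0.005 m).
It fails at once if a bystander is moved more than 20 mm or toppled (distance of any of paperweight, dish0, dish1, glass0, glass1, inkstone, tray, flask from where it was at the start of the episode above 0.02 m or angle between any of paperweight, dish0, dish1, glass0, glass1, inkstone, tray, flask's own z axis and vertical above 0.4 rad).
It also fails if it takes over 42 s, if anything falls off the work surface, if the arm or the gripper's body presses on something with over 40 N, if the wrist force passes 120 N, or if a joint passes its speed limit or range.

ROBOT

A 7-joint arm with a two-finger parallel gripper is mounted at the origin on the work surface. World frame = base frame: x ahead of the robot, y to its left, z up, the work surface at z = 0. Lengths are in m, angles in degrees, forces in N, time in s.
With the tool pointing down it reaches from about 0.425 to 0.875 m from the base axis. Payload 4.7 kg.
Tool frame: the origin (TCP) lies midway between the tips of the shut fingers; the grasp point (between the pads) lies 19 mm behind it; z points along the fingers, y is the direction in which the jaws open and shut (so a half turn about z gives the same grasp; the last joint's range is limited). The gripper opens to 87 mm and grips with 3 to 60 N. Pads are 19 mm wide; open, the fingers measure 117 mm over their backs; the gripper's body (75 mm by 190 mm) begins 51 mm behind the grasp point.
Start: joints at [66.068, 18.392, -4.016, 83.108, 1.295, 78.541, -3.26], TCP at [0.272, -0.59, 0.193] pointing down, gripper open.
Joint ranges: [-163.93, 163.93], [-17.29, 119.83], [-79.2, 71.16], [3.27, 140.29], [-89.18, 269.18], [5.43, 117.66], [-154.24, 154.24]. Speed limits (degrees/s): [147.25, 147.25, 180, 180, 180, 180, 180].

INTERFACE

Orientations are given as [roll, pitch, yaw] about the fixed x, y, z axes, in that order (R = Rz(yaw) Ry(pitch) Rx(roll)).
In Python, from cell import env gives the robot as it stands. The module is installed in compiled form; this text tells all that it offers.
- The arm moves only by the tool servo_tool, never from a script. Its argument "plan" is a list of rows, each a list of 3 entries, a list of its own where there are three numbers: the opening, from 0 (shut) to 1 (fully open), then the shift along the tool's x, y, z in cm, then the turn, a rotation vector about the tool's x, y, z in degrees. A call has 1 to 20 rows; each row shifts and turns the pose as measured when the row begins, along the tool's axes as they then stand; what a row does not reach is not made up. A row lasts 1/12 s, in which the tool goes at most 41.7 mm and 7.16 degrees, less where a joint would pass 70% of its speed; a pose out of reach is approached as far as the arm can. A call is refused whole if a number of a shift passes 4.17 or a number of a turn 7.16, either way. A call with a gripper value outside its range is refused whole. The fingers move at their own pace and stop on an object; "force" is the grip in N (left out, the last holds). Time passes only in rows, so rows that do not move let the fingers close. It gives the time, the measured TCP pose, the force and the opening at its end, in the units of the state.
- env.get_obs(): the state, without advancing time (a new reading comes with each control period).
- env.read_camera(name): name is "scene" or "top"; returns a dict with "image" (420x560x3 uint8, blue, green, red), "fx", "fy", "cx", "cy" (pixels), "rvec" (rotation vector, rad) and "tvec" (3), from world to camera coordinates, as OpenCV has them. Camera axes: x right, y down, z forward; pixel columns grow to the right and rows downward; lengths in m; the calibration is good to about 2 mm. A picture is of the moment at which its call begins. There is no depth.
- env.sign_off(): hands the job in, once; it reports no verdict.
The state is a dict: "time_s": time; "qpos": joint angles; "joint_velocities": joint speeds; "effort": joint torques, N m; "tool_pos": TCP position; "tool_rot": TCP orientation; "force": force on the tool from outside, world axes, zero at the start; "wrist_torque": the same for the moment, N m; "grip_width": finger opening in m.
Only numpy, scipy, OpenCV 4.12 (cv2) and the standard library are available. Lean on these libraries where they do the work, as an engineer would, in place of code of your own. Each camera call takes 0.05 s, during which the arm holds its last target. There are 200 camera calls.

## Working session

There is one attempt and no reset: what is moved stays moved. The work goes in short steps, Python scripts to look and compute and a tool call to move; the robot and the scene stay as the last step left them, time stands still between calls to the robot, and variables do not carry over. Pictures are saved under pics/ and viewed, about 8 in all and at most 12, crops included, and the job is handed in when it is done.

Besides the shell and the picture viewer there is one more tool, called after "Request:" as a command line: name --argument value ..., lists and objects as JSON in quotes. servo_tool: Moves the arm, as the interface text tells. Its arguments: {"type":"object","properties":{"plan":{"type":"array"},"force":{"type":"number"}},"required":["plan"]}

```bash
mkdir -p pics; cat > h.py <<'E'
import numpy as np, cv2
from cell import env
def cam(n): 
    c=env.read_camera(n); c['K']=np.array([[c['fx'],0,c['cx']],[0,c['fy'],c['cy']],[0,0,1]]); c['R']=cv2.Rodrigues(np.array(c['rvec'],float))[0]; c['t']=np.array(c['tvec'],float).ravel(); return c
def ray(c,u,v):
    return -c['R'].T@c['t'], c['R'].T@np.linalg.solve(c['K'],[u,v,1])
def at(c,u,v,z):
    o,d=ray(c,u,v); return o+d*(z-o[2])/d[2]
def tri(obs):
    A=0;b=0
    for c,u,v in obs:
        o,d=ray(c,u,v); d/=np.linalg.norm(d); P=np.eye(3)-np.outer(d,d); A=A+P;b=b+P@o
    x=np.linalg.solve(A,b)
    return x
def proj(c,p):
    q=c['K']@(c['R']@np.array(p)+c['t']); return q[:2]/q[2]
def crop(c,u0,v0,u1,v1,s,f): cv2.imwrite(f,cv2.resize(c['image'][v0:v1,u0:u1],None,fx=s,fy=s,interpolation=cv2.INTER_CUBIC))
E
python3 - <<'E'
from h import *
print(env.get_obs())
for n in('scene','top'):
    c=cam(n); cv2.imwrite(f'pics/{n}0.png',c['image']); print(n,-c['R'].T@c['t'],c['fx'])
E
```

```text
{'time_s': 0.0, 'qpos': array([66.06806887, 18.44042862, -4.01446828, 83.17616208,  1.29476099,
       78.53767541, -3.25934389]), 'joint_velocities': array([-0.06739955,  0.04683095,  0.00137285,  0.03073305,  0.0530436 ,
       -0.09023391, -0.01874462]), 'effort': array([-8.66016489e-04, -4.91292465e+01, -4.04656129e-01, -3.12525666e+01,
       -6.40279963e-02,  4.37662541e-02,  1.93483384e-04]), 'tool_pos': array([ 0.27171417, -0.58982111,  0.19163483]), 'tool_rot': array([-1.79890956e+02,  5.73417997e-03,  2.47413137e+01]), 'force': array([-0.051899  ,  0.54971841,  0.67954905]), 'wrist_torque': array([0.07893294, 0.0131641 , 0.0010496 ]), 'grip_width': 0.08729835139081027}
scene [ 1.10428346 -0.24673672  1.02019864] 466.4710729884022
top [ 3.09248905e-01 -2.60960868e-05  1.22831801e+00] 393.68769035318877
```

View pics/scene0.png

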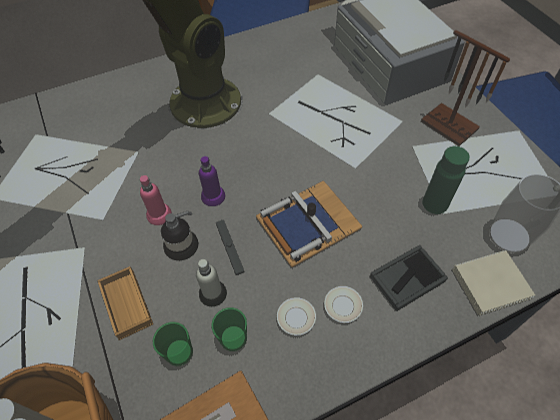

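View pics/top0.png

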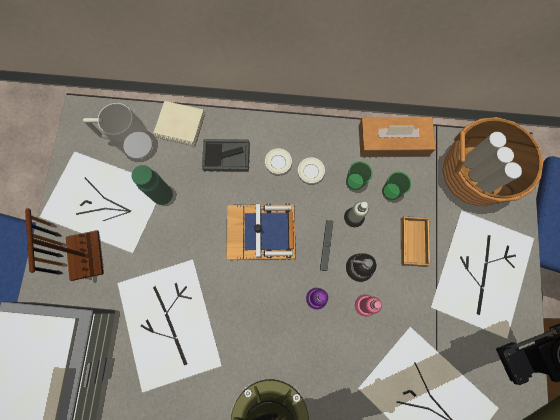

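The scene view shows four nozzle candidates: white slim bottle (207,265), squat black ink bottle (178,222), pink (147,182) and purple (206,162). I choose the white one. The holder has its clamp bar and black knob at scene (311,209), top (258,229). Next I'll take close crops.

```bash
python3 - <<'E'
from h import *
s=cam('scene');t=cam('top')
a=cv2.resize(s['image'][235:315,170:250],(390,390),interpolation=2); b=cv2.resize(s['image'][175:275,250:370],(400,333),interpolation=2)
c=cv2.resize(t['image'][190:240,340:390],(390,260)[:1]*2,interpolation=2); d=cv2.resize(t['image'][195:270,220:310],(400,333),interpolation=2)
o=np.zeros((600,800,3),np.uint8)
im=np.zeros((740,800,3),np.uint8)
im[:390,:390]=a; im[:390,400:790]=c; im[400:733,:400]=b; im[400:733,400:]=d
cv2.imwrite('pics/c1.png',im[:600*2])
cv2.imwrite('pics/c1.png',cv2.resize(im,(640,592),interpolation=cv2.INTER_AREA))
E
```

```text
(no output)
```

View pics/c1.png

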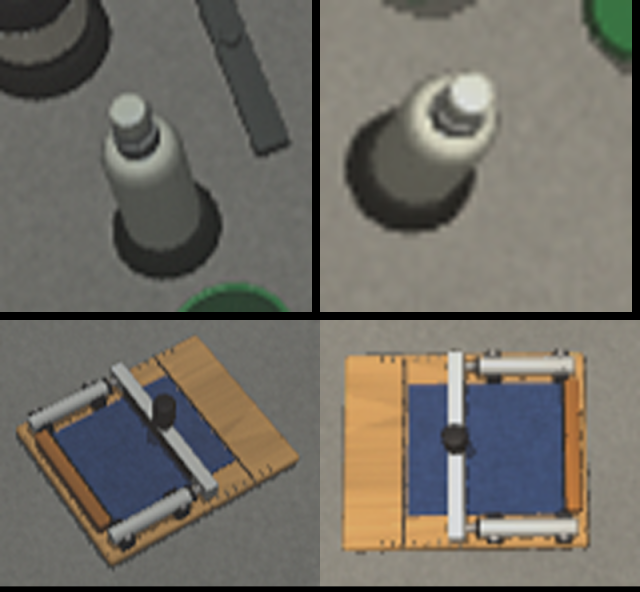

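```bash
python3 - <<'E'
from h import *
s=cam('scene');t=cam('top')
for n,a,b,z in(('noz',(203.3,260.9),(364.5,205.2),.157),('knob',(311.5,204.6),(258,227.6),.077)):
    print(n,tri([(s,*a),(t,*b)]),at(s,*a,z),at(t,*b,z))
f=lambda x,y:(220+(x-320)/3.556,195+(y-320)/3.556)
P=[at(t,*f(*q),.016) for q in((345,354),(345,548),(587,548),(587,352))]
for p in P: print(p)
print([np.linalg.norm(P[i]-P[(i+1)%4]) for i in range(4)])
g=lambda x,y:(250+x/2.667,175+(y-320)/2.667)
for q in((197,337),(298,460),(113,566)): print('s',at(s,*g(*q),.016))
B=[at(t,*f(*q),.041) for q in((456,352),(457,539))]; print(B)
L=[at(t,*f(*q),.016) for q in((404,356),(403,547))]; print(L)
E
```

```text
noz [ 0.61675397 -0.21020613  0.15936956] [ 0.61590259 -0.20870926  0.157     ] [ 0.61708462 -0.21210714  0.157     ]
knob [0.54204941 0.08682031 0.07849261] [0.54136197 0.08816146 0.077     ] [0.54205803 0.08615236 0.077     ]
[0.62005401 0.19666548 0.016     ]
[0.44702104 0.17563047 0.016     ]
[ 0.46588084 -0.03349105  0.016     ]
[ 0.64152065 -0.01914518  0.016     ]
[np.float64(0.17430685727520545), np.float64(0.2099702454605685), np.float64(0.17622470458973843), np.float64(0.21687567682330647)]
s [0.45200797 0.17533533 0.016     ]
s [0.62345746 0.1909904  0.016     ]
s [ 0.64659422 -0.01620564  0.016     ]
[array([0.62426117, 0.09582362, 0.041     ]), array([0.46036382, 0.07804701, 0.041     ])]
[array([0.62298982, 0.14383907, 0.016     ]), array([0.45240318, 0.12563656, 0.016     ])]
```

The crop confirms the slim white bottle with its cap and black boot. Triangulated heights (0.159 and 0.078) and board sizes (210–217 x 175) fit. The pull direction is about 96° in the world. I'll go to the mist nozzle with the fingers shut.

Request:
servo_tool --plan '[[0, [0, 0, -1.5], [0, 0, 0]], [0, [2, -0.8, -1.5], [0, 0, 0]], [0, [3.6, -1.5, 0], [0, 0, 0]], [0, [3.6, -1.5, 0], [0, 0, 0]], [0, [3.6, -1.5, 0], [0, 0, 0]], [0, [3.6, -1.5, 0], [0, 0, 0]], [0, [3.6, -1.5, 0], [0, 0, 0]], [0, [3.6, -1.5, 0], [0, 0, 0]], [0, [3.6, -1.5, 0], [0, 0, 0]], [0, [3.6, -1.5, 0], [0, 0, 0]], [0, [0, 0, 0], [0, 0, 0]]]' --force 20

```text
time_s: 1.22
tool_pos: [0.504, -0.3386, 0.2212]
tool_rot: [-179.9, 0.1, 24.0]
force: [0.6, 1.8, -0.5]
grip_width: 0.0215
```

Request:
servo_tool --plan '[[0, [3.6, -1.6, 0], [0, 0, 0]], [0, [3.6, -1.6, 0], [0, 0, 0]], [0, [3.6, -1.6, 0], [0, 0, 0]], [0, [2.5, -1.2, 0], [0, 0, 0]], [0, [1.3, -0.6, 0], [0, 0, 0]], [0, [0, 0, 0], [0, 0, 0]], [0, [0, 0, 0], [0, 0, 0]]]'

```text
time_s: 1.8
tool_pos: [0.6083, -0.2195, 0.2198]
tool_rot: [-179.9, 0.1, 24.3]
force: [-0.9, 0.0, 0.5]
grip_width: 0.0004
```

```bash
python3 - <<'E'
from h import *
o=env.get_obs(); p=o['tool_pos'];print(p,o['tool_rot'],o['force'],o['grip_width'])
s=cam('scene');t=cam('top')
for c in(s,t): print(proj(c,p))
a=cv2.resize(s['image'][190:310,150:270],(400,400),interpolation=2);c=cv2.resize(t['image'][150:270,310:430],(400,400),interpolation=2)
cv2.imwrite('pics/c2.png',np.hstack([a,c]))
E
```

```text
[ 0.60832417 -0.21946639  0.21982782] [-1.79886425e+02  1.18515613e-01  2.42766819e+01] [-0.9079958   0.01404847  0.53748744] 0.00038372557632476646
[191.91091244 245.05181749]
[372.08729427 202.486499  ]
```

View pics/c2.png

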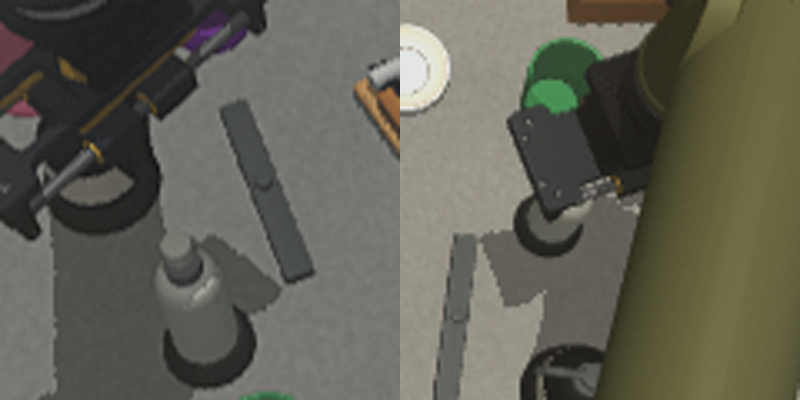

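```bash
python3 - <<'E'
from h import *
from scipy.spatial.transform import Rotation as Ro
o=env.get_obs(); p=o['tool_pos'];R=Ro.from_euler('xyz',o['tool_rot'],degrees=True).as_matrix()
s=cam('scene');t=cam('top'); out=[]
for c in(s,t):
    im=cv2.resize(c['image'],None,fx=3,fy=3,interpolation=2)
    for d,col in(((0.05,0,0),(0,0,255)),((0,0.05,0),(0,255,0)),((0,0,-.07),(255,0,0))):
        cv2.line(im,*[tuple(int(3*k) for k in proj(c,p+R@np.array(q))) for q in((0,0,0),d)],col,2)
    for z in(.157,.12): cv2.circle(im,tuple(int(3*k) for k in proj(c,[.6165,-.2105,z])),3,(255,0,255),-1)
    u,v=proj(c,p); u=int(3*u);v=int(3*v); out.append(im[v-200:v+250,u-200:u+200])
cv2.imwrite('pics/c3.png',np.hstack(out))
E
```

```text
(no output)
```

View pics/c3.png

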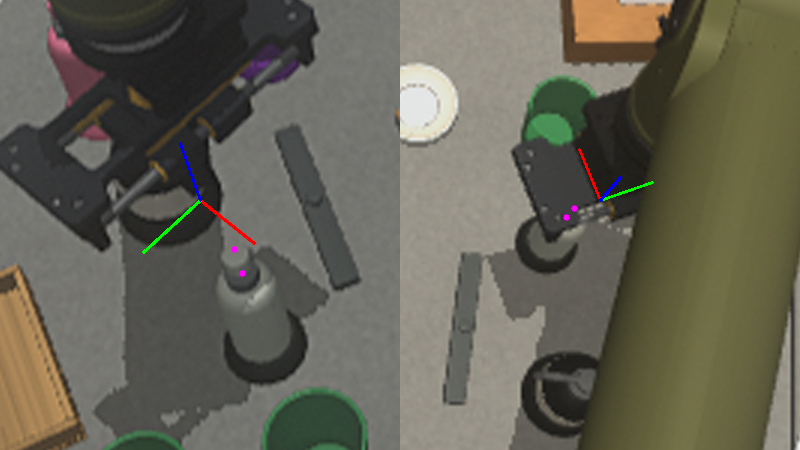

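The "ring" in the picture is the ink bottle's boot behind the gripper, and the computed nozzle point lies on the white cap. I'll centre over it and descend.

Request:
servo_tool --plan '[[0, [1.1, -0.5, 0], [0, 0, 0]], [0, [0, 0, 2.5], [0, 0, 0]], [0, [0, 0, 2.3], [0, 0, 0]], [0, [0, 0, 0], [0, 0, 0]], [0, [0, 0, 0], [0, 0, 0]]]'

```text
time_s: 2.42
tool_pos: [0.6152, -0.2186, 0.1737]
tool_rot: [179.8, 0.0, 23.4]
force: [0.3, -0.1, 1.2]
grip_width: 0.0005
```

```bash
python3 - <<'E'
from h import *
o=env.get_obs(); p=o['tool_pos'];print(p,o['tool_rot'],o['force'])
s=cam('scene');t=cam('top'); out=[]
for c in(s,t):
    im=cv2.resize(c['image'],None,fx=6,fy=6,interpolation=2)
    u,v=proj(c,p); u=int(6*u);v=int(6*v); cv2.circle(im,(u,v),3,(255,0,255),-1); out.append(im[v-200:v+200,u-200:u+200])
cv2.imwrite('pics/c4.png',np.hstack(out))
E
```

```text
[ 0.61518178 -0.21858423  0.17372892] [1.79753666e+02 5.41067773e-03 2.33951619e+01] [ 0.27280623 -0.08124208  1.21624082]
```

View pics/c4.png

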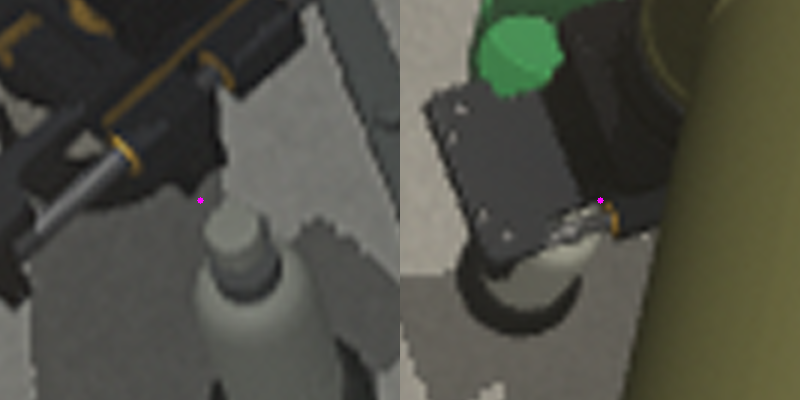

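Request:
servo_tool --plan '[[0, [0.5, -0.7, 0], [0, 0, 0]], [0, [0, 0, 0], [0, 0, 0]], [0, [0, 0, 0.5], [0, 0, 0]], [0, [0, 0, 0], [0, 0, 0]]]'

```text
time_s: 2.85
tool_pos: [0.6198, -0.2096, 0.1734]
tool_rot: [179.5, -0.3, 23.4]
force: [-0.4, 1.4, -0.2]
grip_width: 0.0001
```

Request:
servo_tool --plan '[[0, [-0.3, 0, 0.8], [0, 0, 0]], [0, [0, 0, 0.8], [0, 0, 0]], [0, [0, 0, 0.3], [0, 0, 0]], [0, [0, 0, 0], [0, 0, 0]]]'

```text
time_s: 3.18
tool_pos: [0.6172, -0.2111, 0.1531]
tool_rot: [179.4, -0.4, 23.4]
force: [-0.1, -0.4, 0.1]
grip_width: 0.0006
```

Request:
servo_tool --plan '[[0, [0, 0, 0.4], [0, 0, 0]], [0, [0, 0, 0.2], [0, 0, 0]]]'

```text
time_s: 3.35
tool_pos: [0.6169, -0.2114, 0.1463]
tool_rot: [179.5, -0.3, 23.4]
force: [0.7, -0.8, -0.1]
grip_width: 0.0005
```

```bash
python3 - <<'E'
from h import *
o=env.get_obs(); p=o['tool_pos'];print(p,o['tool_rot'],o['force'])
s=cam('scene')
im=cv2.resize(s['image'],None,fx=8,fy=8,interpolation=2)
u,v=proj(s,p); u=int(8*u);v=int(8*v); cv2.imwrite('pics/c5.png',im[v-200:v+250,u-250:u+250])
E
```

```text
[ 0.61693847 -0.21141418  0.14627702] [179.45166056  -0.32318518  23.37120127] [ 0.68756299 -0.82247891 -0.10574579]
```

View pics/c5.png

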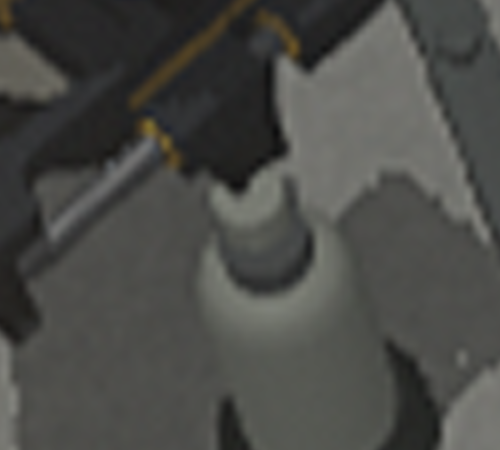

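The picture shows the fingertips over the middle of the cap at (245,190), but the force reading is still about nil. I'll press in smaller steps and watch the force.

Request:
servo_tool --plan '[[0, [0, 0, 0.2], [0, 0, 0]], [0, [0, 0, 0], [0, 0, 0]]]'

```text
time_s: 3.57
tool_pos: [0.6169, -0.2115, 0.1437]
tool_rot: [179.5, -0.3, 23.4]
force: [-0.6, 0.2, 0.0]
grip_width: 0.0003
```

```bash
python3 - <<'E'
from h import *
o=env.get_obs(); p=o['tool_pos'];print(p,o['tool_rot'],o['force'],o['effort'],o['wrist_torque'])
s=cam('scene')
im=cv2.resize(s['image'],None,fx=10,fy=10,interpolation=cv2.INTER_NEAREST)
for z,col in((.157,(0,0,255)),(.15,(0,255,0)),(.133,(255,0,0))):
    r=.010 if z>.14 else .0125
    q=np.array([proj(s,[.616+r*np.cos(a),-.2095+r*np.sin(a),z]) for a in np.linspace(0,6.3,60)])
    cv2.polylines(im,[(10*q+5).astype(int)],True,col,1)
u,v=proj(s,p); u=int(10*u);v=int(10*v); cv2.circle(im,(u,v),3,(255,0,255),-1);cv2.imwrite('pics/c6.png',im[v-200:v+250,u-250:u+250])
E
```

```text
[ 0.61686473 -0.21145724  0.14369014] [179.47323869  -0.30458455  23.36509762] [-0.61760879  0.20025199  0.01097368] [-8.72931490e-02 -4.98201227e+01 -3.68347339e+00 -3.10025811e+01
 -4.11417719e-02 -1.67642254e-01 -5.61047360e-03] [0.05172717 0.01117496 0.04286353]
```

View pics/c6.png

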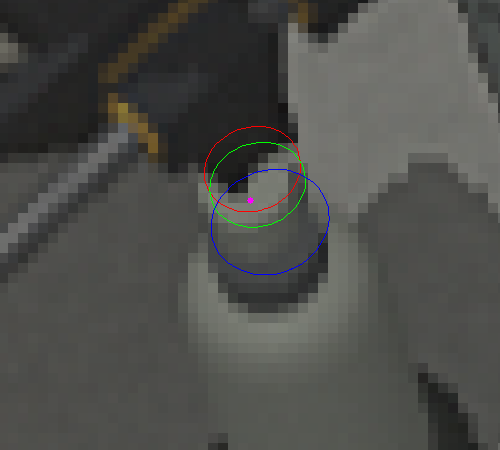

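```bash
python3 - <<'E'
from h import *
s=cam('scene'); a=cv2.imread('pics/scene0.png').mean(2).astype(int); b=s['image'].mean(2).astype(int)
print(proj(s,[.616,-.2095,.157]))
for im in(a,b):
    for u in(204,207): print(u,im[254:284,u])
o=env.get_obs();print(o['tool_pos'],o['force'])
E
```

```text
[202.95916265 261.08603644]
204 [104 105 105 107 102 143 169 164 164 165 166 174 139  80  78  81  74  63
  90  83  45  46 136 169 155 141 121 103  93  85]
207 [107 107 107 107 106 106 101  92  95  89  73  69  70  71  67  63  86 101
  76  48  38 104 157 165 152 135 116 103  91  84]
204 [ 34  35  35  37  34  29  51 100 120 119 119 121 106  83  82  86  78  70
  72  61  50  56 102 124 118 111 103  95  90  87]
207 [122 107  77  49  30  94 112  82  71  73  71  72  73  74  71  70  71  71
  59  49  43  82 114 121 115 107  99  96  90  86]
[ 0.61720692 -0.21149609  0.14429036] [-0.71216271  0.79284562  0.6292077 ]
```

The cap's rim has not moved from the first picture (row 266.5 both times), and the tip seems to be just above it. I'll keep lowering in small steps until there is force.

Request:
servo_tool --plan '[[0, [0, 0, 0.3], [0, 0, 0]], [0, [0, 0, 0.2], [0, 0, 0]], [0, [0, 0, 0], [0, 0, 0]]]'

```text
time_s: 3.92
tool_pos: [0.6178, -0.2116, 0.1396]
tool_rot: [179.4, -0.4, 23.4]
force: [-0.2, -0.5, 0.5]
grip_width: 0.0006
```

```bash
python3 - <<'E'
from h import *
s=cam('scene'); a=cv2.imread('pics/scene0.png').mean(2).astype(int); b=s['image'].mean(2).astype(int)
for u in(200,202,204,206): print(u,a[254:284,u]);print('   ',b[254:284,u])
o=env.get_obs();print(o['tool_pos'],o['force'],o['qpos'],o['effort'])
E
```

```text
200 [106 106 106 104 102 115 149 166 163 163 166 170 139  87  73  69  64  62
  59  70 135 165 157 150 136 116 100  89  80  76]
    [ 35  34  35  36  35  34  34  32  29  30  78 114 111  87  81  76  66  67
  58  69 106 119 116 113 107 102  94  88  85  83]
202 [105 108 107 104 105 145 166 164 162 163 163 168 160 115  74  77  71  64
  85  75  40  77 139 161 150 136 116 101  92  82]
    [ 35  35  33  35  36  36  33  34  30  23  16  92 121  99  83  82  74  69
  69  59  45  85 114 117 113 110 100  95  89  86]
204 [104 105 105 107 102 143 169 164 164 165 166 174 139  80  78  81  74  63
  90  83  45  46 136 169 155 141 121 103  93  85]
    [ 36  34  35  33  33  36  31  26  72 111 121 123 108  84  82  86  80  68
  71  62  50  56 102 123 117 111 103  96  91  86]
206 [105 106 104 104 107 106 124 159 176 172 147 105  76  76  74  68  63  87
 100  75  44  79 146 169 157 140 121 105  95  85]
    [ 20  19  22  27  30  26  33  98 125 121 109  90  79  79  79  74  68  70
  69  60  47  69 109 123 117 110 102  97  91  88]
[ 0.61779972 -0.21160761  0.13972073] [ 0.39979835 -0.61394531 -0.30440649] [ 32.058891    21.00438349 -19.92221424  86.89957582   7.61098789
  72.69832434 -55.45392538] [-1.59219140e-03 -4.93199301e+01 -3.58390108e+00 -3.04900682e+01
 -3.20010132e-02 -1.22088036e-01 -2.91366261e-03]
```

Request:
servo_tool --plan '[[0, [0, 0, 0.3], [0, 0, 0]], [0, [0, 0, 0.2], [0, 0, 0]], [0, [0, 0, 0], [0, 0, 0]]]'

```text
time_s: 4.22
tool_pos: [0.618, -0.2117, 0.1345]
tool_rot: [179.4, -0.4, 23.4]
force: [-0.2, -0.1, 0.2]
grip_width: 0.0002
```

```bash
python3 - <<'E'
from h import *
s=cam('scene'); b=s['image'].mean(2).astype(int)
for u in(198,200,202,204,206): print(u,b[254:284,u])
o=env.get_obs();print(o['tool_pos'],o['force'])
for z in(.157,.165): print(at(s,202,264.5,z))
E
```

```text
198 [ 45  51  51  43  35  35  34  35  34  39  88  91  71  68  84  91 102 115
 112 112 111 110 107 100  93  88  83  80  77  76]
200 [ 39  40  39  35  33  35  36  36  34  29  31  79 102  91  81  76  67  66
  58  70 106 119 114 114 108 101  93  89  84  83]
202 [ 37  33  36  34  35  35  34  34  33  32  29  19  48  75  85  83  74  67
  70  59  46  84 114 118 114 109 101  94  89  84]
204 [ 37  36  35  33  35  34  34  35  31  25  95 129 109  87  83  87  78  69
  71  62  48  57 102 124 118 111 103  95  89  87]
206 [ 28  25  25  27  29  29  28  41  79 113 112  92  79  78  77  73  68  71
  70  61  47  68 109 123 117 110 102  95  93  87]
[ 0.6180536  -0.21172713  0.13459071] [-0.39733471 -0.49472502  0.16051559]
[ 0.62262925 -0.21405806  0.157     ]
[ 0.62709315 -0.21436092  0.165     ]
```

Request:
servo_tool --plan '[[0, [0, 0, 0.3], [0, 0, 0]], [0, [0, 0, 0.2], [0, 0, 0]], [0, [0, 0, 0], [0, 0, 0]]]'

```text
time_s: 4.52
tool_pos: [0.6182, -0.2118, 0.1292]
tool_rot: [179.4, -0.4, 23.4]
force: [-0.4, 0.3, -0.4]
grip_width: 0.0007
```

```bash
python3 - <<'E'
from h import *
s=cam('scene');t=cam('top')
o=env.get_obs();p=o['tool_pos'];print(p,o['force'])
a=cv2.resize(s['image'][200:300,160:260],(400,400),interpolation=2);c=cv2.resize(s['image'][245:285,182:222],(400,400),interpolation=0)
cv2.imwrite('pics/c7.png',np.hstack([a,c])); b=s['image'].mean(2).astype(int)
for u in(200,202,204,206): print(u,b[254:284,u])
print(proj(s,p), at(s,212.8,294.5,0),at(t,354.7,216.8,0))
E
```

```text
[ 0.61830693 -0.21176302  0.1294932 ] [-0.27664665 -0.38612464 -0.59826477]
200 [ 39  40  45  43  35  35  33  35  36  31  29  41  88  98  85  74  67  66
  58  68 105 119 115 113 108 100  94  89  83  83]
202 [ 40  36  37  35  34  34  36  36  33  31  30  29  26  43  76  85  75  67
  70  59  45  84 114 118 113 108 101  93  88  85]
204 [ 35  34  37  36  35  34  35  34  34  32  30  56  83  88  84  87  79  68
  70  60  49  55 102 123 117 111 102  95  89  86]
206 [ 29  29  30  29  32  29  31  33  33  34  83  96  81  80  78  72  68  70
  69  60  48  68 108 124 117 110 103  96  92  88]
[204.34604268 268.42381092] [ 0.62089478 -0.21263762  0.        ] [ 0.6208126  -0.21342434  0.        ]
```

View pics/c7.png

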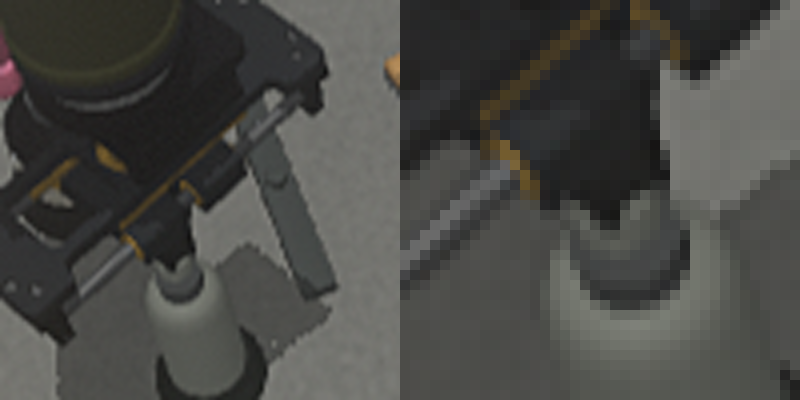

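Request:
servo_tool --plan '[[0, [0, 0, 0.3], [0, 0, 0]], [0, [0, 0, 0.1], [0, 0, 0]], [0, [0, 0, 0], [0, 0, 0]]]'

```text
time_s: 4.87
tool_pos: [0.619, -0.212, 0.1263]
tool_rot: [179.3, -0.5, 23.4]
force: [-0.6, 0.4, 2.3]
grip_width: 0.0002
```

```bash
python3 - <<'E'
from h import *
s=cam('scene'); b=s['image'].mean(2).astype(int)
for u in(200,202,204,206): print(u,b[254:284,u])
o=env.get_obs();print(o['tool_pos'],o['force'],o['tool_rot'])
E
```

```text
200 [ 41  38  40  45  45  37  35  35  35  36  34  30  57  82  86  79  68  64
  58  70 106 119 114 112 108 100  94  88  85  82]
202 [ 39  40  37  33  35  35  33  35  35  31  32  29  30  27  45  76  74  63
  70  59  45  84 114 118 114 108 101  94  90  85]
204 [ 39  36  34  35  36  35  34  33  32  34  34  30  36  56  78  87  78  70
  71  61  48  56 102 122 118 112 102  96  91  87]
206 [ 31  31  33  32  31  32  33  35  33  32  37  71  87  83  80  73  67  71
  69  60  47  68 108 123 117 111 103  96  92  87]
[ 0.61896325 -0.21192947  0.12637917] [-0.84522297  0.76868873  2.54971873] [179.27931585  -0.51630129  23.37633638]
```

Request:
servo_tool --plan '[[0, [0, 0, 0.4], [0, 0, 0]], [0, [0, 0, 0.2], [0, 0, 0]]]'

```text
time_s: 5.08
tool_pos: [0.6193, -0.2121, 0.1215]
tool_rot: [179.2, -0.6, 23.4]
force: [-1.9, 0.5, 5.6]
grip_width: 0.0006
```

Request:
servo_tool --plan '[[0, [0, 0, 0.4], [0, 0, 0]], [0, [0, 0, 0.2], [0, 0, 0]]]'

```text
time_s: 5.25
tool_pos: [0.6199, -0.2122, 0.1206]
tool_rot: [179.1, -0.6, 23.4]
force: [-6.0, 1.2, 10.9]
grip_width: 0.0
```

```bash
python3 - <<'E'
from h import *
s=cam('scene'); b=s['image'].mean(2).astype(int)
for u in(200,202,204,206): print(u,b[254:284,u])
o=env.get_obs();print(o['tool_pos'],o['force'],o['tool_rot'])
E
```

```text
200 [ 40  39  37  45  53  50  44  36  36  36  35  36  32  38  73  84  71  65
  57  68 106 118 114 111 109 101  93  89  84  81]
202 [ 39  40  40  38  42  39  36  35  36  36  34  32  32  32  28  46  78  82
  71  58  45  84 115 118 114 109 101  94  89  85]
204 [ 39  40  39  37  34  33  35  34  35  35  32  35  34  30  32  42  73  80
  72  61  48  56 101 122 117 111 102  95  90  86]
206 [ 40  36  33  32  34  32  33  32  33  35  35  31  28  63  85  84  80  73
  69  60  48  68 108 124 116 111 102  95  91  87]
[ 0.61981249 -0.21223723  0.12054845] [-6.47361066  1.3196232  13.32905013] [179.09901426  -0.60929617  23.36294715]
```

Force of 13 N at 0.1206, contact first felt at 0.127, so the 7 mm stroke bottomed out. The fingertips lie about 30 mm above the reported TCP, which I must allow for at the knob. Now I'll release.

Request:
servo_tool --plan '[[0, [0, 0, -0.8], [0, 0, 0]], [0, [0, 0, -1.0], [0, 0, 0]], [0, [0, 0, -1.5], [0, 0, 0]], [0, [0, 0, -2.5], [0, 0, 0]], [0.6, [0, 0, -2.0], [0, 0, 0]], [0.6, [0, 0, 0], [0, 0, 0]]]'

```text
time_s: 5.8
tool_pos: [0.6182, -0.2112, 0.2007]
tool_rot: [179.2, -0.6, 23.4]
force: [0.2, 0.1, 0.6]
grip_width: 0.0073
```

```bash
python3 - <<'E'
from h import *
s=cam('scene'); b=s['image'].mean(2).astype(int); a=cv2.imread('pics/scene0.png').mean(2).astype(int)
for u in(200,204,206): print(u,a[264:276,u],b[264:276,u])
o=env.get_obs();print(o['tool_pos'],o['force'],o['tool_rot'],o['grip_width'])
E
```

```text
200 [166 170 139  87  73  69  64  62  59  70 135 165] [116 119 109  90  82  77  69  68  59  70 107 119]
204 [166 174 139  80  78  81  74  63  90  83  45  46] [118 123 107  86  83  87  81  70  73  62  52  57]
206 [147 105  76  76  74  68  63  87 100  75  44  79] [109  91  80  80  79  75  69  72  71  61  49  70]
[ 0.61752348 -0.21108357  0.19883916] [ 0.78327758  0.93451157 -0.38606767] [179.24155592  -0.48286817  23.38170179] 0.010940208007095643
```

Request:
servo_tool --plan '[[0.6, [0, 0, 0], [0, 0, 5.8]], [0.6, [0, 0, 0], [0, 0, 5.8]], [0.6, [0, 0, 0], [0, 0, 5.8]], [0.6, [-0.5, -3.8, 0], [0, 0, 0]], [0.6, [-0.5, -3.8, 0], [0, 0, 0]], [0.6, [-0.5, -3.8, 0], [0, 0, 0]], [0.6, [-0.5, -3.8, 0], [0, 0, 0]], [0.6, [-0.5, -3.8, 0], [0, 0, 0]], [0.6, [-0.5, -3.8, 0], [0, 0, 0]], [0.6, [-0.5, -3.0, 0], [0, 0, 0]], [0.6, [0, 0, 0], [0, 0, 0]]]'

```text
time_s: 6.77
tool_pos: [0.5507, 0.0487, 0.1779]
tool_rot: [179.6, 0.4, 4.5]
force: [-0.1, 0.9, 0.0]
grip_width: 0.0522
```

Request:
servo_tool --plan '[[0.6, [-0.5, -2.6, 0], [0, 0, -1.3]], [0.6, [0, -1.2, 0], [0, 0, 0]], [0.6, [0, 0, 0], [0, 0, 0]], [0.6, [0, 0, 0], [0, 0, 0]]]'

```text
time_s: 7.1
tool_pos: [0.5389, 0.0892, 0.1727]
tool_rot: [179.6, 0.8, 6.2]
force: [-0.2, -0.0, 0.4]
grip_width: 0.0521
```

```bash
python3 - <<'E'
from h import *
s=cam('scene');t=cam('top')
o=env.get_obs();p=o['tool_pos'];print(p,o['tool_rot'],o['force'],o['grip_width'])
ps,pt=proj(s,p),proj(t,p);print(ps,pt,proj(s,[.542,.087,.077]))
a=cv2.resize(s['image'][150:270,240:360],(480,480),interpolation=2);c=cv2.resize(t['image'][170:250,220:300],(320,320),interpolation=2)
cv2.imwrite('pics/c8.png',np.hstack([a,np.vstack([c,c[:160]])]))
E
```

```text
[0.53936736 0.08790933 0.17290028] [179.61903079   0.82227376   6.0382621 ] [ 0.33566921 -0.90084925 -0.09070469] 0.05217416283117261
[312.56405277 180.14604574] [255.38861407 221.38218892] [311.20151469 204.96350016]
```

View pics/c8.png

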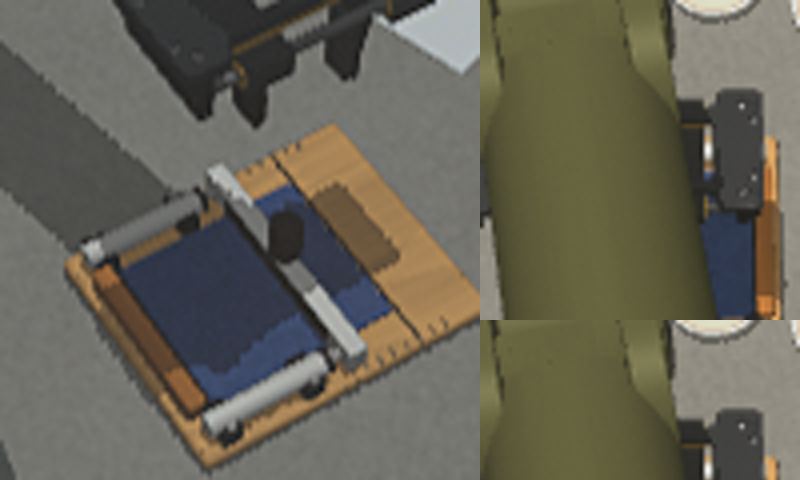

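```bash
python3 - <<'E'
from h import *
s=cam('scene')
for z in(.173,.19,.203,.21):
    a,b=at(s,304.5,180.5,z),at(s,327.5,169.5,z); print(z,a,b,(a+b)/2,np.linalg.norm(a-b))
E
```

```text
0.173 [0.5321729  0.07086436 0.173     ] [0.5271684  0.13351352 0.173     ] [0.52967065 0.10218894 0.173     ] 0.06284872931748049
0.19 [0.54365295 0.06449133 0.19      ] [0.53874886 0.12588337 0.19      ] [0.54120091 0.09518735 0.19      ] 0.06158759840483997
0.203 [0.55243181 0.05961784 0.203     ] [0.54760451 0.12004855 0.203     ] [0.55001816 0.08983319 0.203     ] 0.06062320417752656
0.21 [0.55715888 0.05699365 0.21      ] [0.55237294 0.11690672 0.21      ] [0.55476591 0.08695019 0.21      ] 0.06010391497820402
```

Extrapolating the fingertips at 0.203 gives a mid point of (0.550, 0.090), which is the TCP plus the pads' half width. That confirms the 30 mm height offset. I'll descend over the knob.

Request:
servo_tool --plan '[[0.6, [0.3, 0, 3.0], [0, 0, 0]], [0.6, [0, 0, 3.5], [0, 0, 0]], [0.6, [0, 0, 3.0], [0, 0, 0]], [0.6, [0, 0, 0], [0, 0, 0]], [0.6, [0, 0, 0], [0, 0, 0]]]'

```text
time_s: 7.67
tool_pos: [0.5466, 0.0791, 0.0775]
tool_rot: [179.5, 0.4, 5.3]
force: [0.7, 0.1, 0.8]
grip_width: 0.0522
```

Request:
servo_tool --plan '[[0.6, [-0.4, -0.8, 0], [0, 0, 0]], [0.6, [0, 0, 1.0], [0, 0, 0]], [0.6, [0, 0, 0], [0, 0, 0]], [0.6, [0, 0, 0], [0, 0, 0]]]'

```text
time_s: 8.0
tool_pos: [0.5449, 0.086, 0.0717]
tool_rot: [179.5, 0.0, 5.1]
force: [-0.8, -0.0, 0.4]
grip_width: 0.0522
```

Request:
servo_tool --plan '[[0.6, [-0.3, -0.1, 1.5], [0, 0, 0]], [0.6, [0, 0, 1.3], [0, 0, 0]], [0.6, [0, 0, 1.3], [0, 0, 0]], [0.6, [0, 0, 0], [0, 0, 0]], [0.6, [0, 0, 0], [0, 0, 0]]]'

```text
time_s: 8.42
tool_pos: [0.5462, 0.0872, 0.0336]
tool_rot: [179.4, -0.5, 5.1]
force: [-0.5, 0.0, 0.3]
grip_width: 0.0523
```

Request:
servo_tool --plan '[[0.6, [-0.4, 0, 0.6], [0, 0, 0]], [0.6, [0, 0, 0.6], [0, 0, 0]], [0.6, [0, 0, 0], [0, 0, 0]], [0.6, [0, 0, 0], [0, 0, 0]]]'

```text
time_s: 8.75
tool_pos: [0.5434, 0.0869, 0.0223]
tool_rot: [179.4, -0.7, 5.1]
force: [0.6, 0.2, 0.3]
grip_width: 0.0522
```

```bash
python3 - <<'E'
from h import *
s=cam('scene');t=cam('top')
o=env.get_obs();p=o['tool_pos'];print(p,o['tool_rot'],o['force'],o['grip_width'])
cv2.imwrite('pics/c9.png',cv2.resize(s['image'][160:260,250:350],(600,600),interpolation=2))
E
```

```text
[0.54348093 0.086808   0.02239805] [179.40838188  -0.67155408   5.12722482] [ 0.42932454 -0.4260966  -0.03656808] 0.052442583818094045
```

View pics/c9.png

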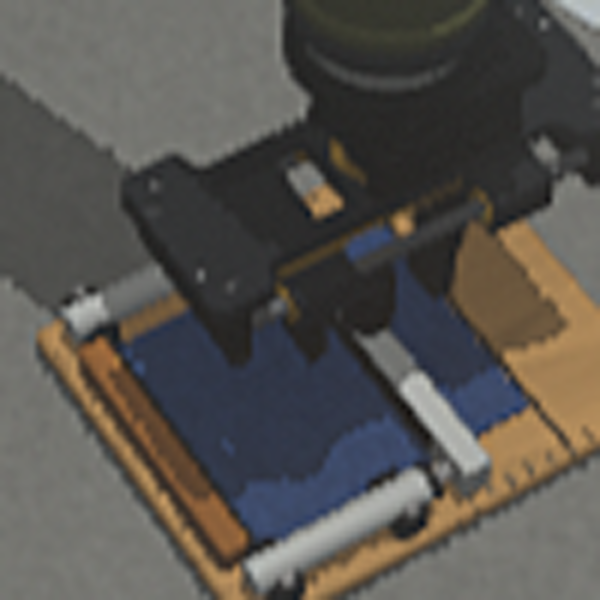

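The knob (375,300) sits midway between the two fingers (310,335) and (435,280), just above the bar. I'll close them.

Request:
servo_tool --plan '[[0.4, [0, 0, 0], [0, 0, 0]], [0.3, [0, 0, 0], [0, 0, 0]], [0, [0, 0, 0], [0, 0, 0]], [0, [0, 0, 0], [0, 0, 0]], [0, [0, 0, 0], [0, 0, 0]], [0, [0, 0, 0], [0, 0, 0]], [0, [0, 0, 0], [0, 0, 0]], [0, [0, 0, 0], [0, 0, 0]]]' --force 30

```text
time_s: 9.52
tool_pos: [0.5445, 0.0875, 0.0235]
tool_rot: [179.5, -0.8, 5.1]
force: [0.9, 0.4, -0.5]
grip_width: 0.0213
```

Request:
servo_tool --plan '[[0, [0, -0.8, 0], [0, 0, 0]], [0, [0, -0.8, 0], [0, 0, 0]], [0, [0, -0.8, 0], [0, 0, 0]], [0, [0, -0.8, 0], [0, 0, 0]], [0, [0, 0, 0], [0, 0, 0]], [0, [0, 0, 0], [0, 0, 0]]]'

```text
time_s: 10.02
tool_pos: [0.5414, 0.1154, 0.0235]
tool_rot: [178.9, -0.7, 4.9]
force: [-0.1, -5.3, 1.3]
grip_width: 0.0212
```

Request:
servo_tool --plan '[[0, [0, -0.8, 0], [0, 0, 0]], [0, [0, -0.8, 0], [0, 0, 0]], [0, [0, -0.8, 0], [0, 0, 0]], [0, [0, 0, 0], [0, 0, 0]], [0, [0, 0, 0], [0, 0, 0]]]'

```text
time_s: 10.43
tool_pos: [0.5394, 0.1333, 0.0234]
tool_rot: [178.4, -0.5, 4.7]
force: [0.0, -6.5, 2.0]
grip_width: 0.0213
```

Request:
servo_tool --plan '[[0, [0, -0.8, 0], [0, 0, 0]], [0, [0, -0.6, 0], [0, 0, 0]], [0, [0, -0.1, 0], [0, 0, 0]]]'

```text
time_s: 10.68
tool_pos: [0.5384, 0.1421, 0.0234]
tool_rot: [178.0, -0.4, 4.4]
force: [0.6, -6.6, 2.4]
grip_width: 0.0211
```

```bash
python3 - <<'E'
from h import *
s=cam('scene')
o=env.get_obs();p=o['tool_pos'];print(p,o['tool_rot'],o['force'],o['grip_width'])
cv2.imwrite('pics/c10.png',cv2.resize(s['image'][180:270,255:365],(770,630)[:1]+(600,),interpolation=2))
for i in range(6): cam('scene')
o=env.get_obs();print(o['tool_pos'],o['force'],o['time_s'])
E
```

```text
[0.53844471 0.14161448 0.02336949] [178.01265849  -0.36699098   4.3698154 ] [-1.04652591 -6.95572874  4.00499273] 0.0211445556541212
[0.53844618 0.14119947 0.02335298] [-0.85643264 -6.1356317   4.02173321] 11.0333
```

View pics/c10.png

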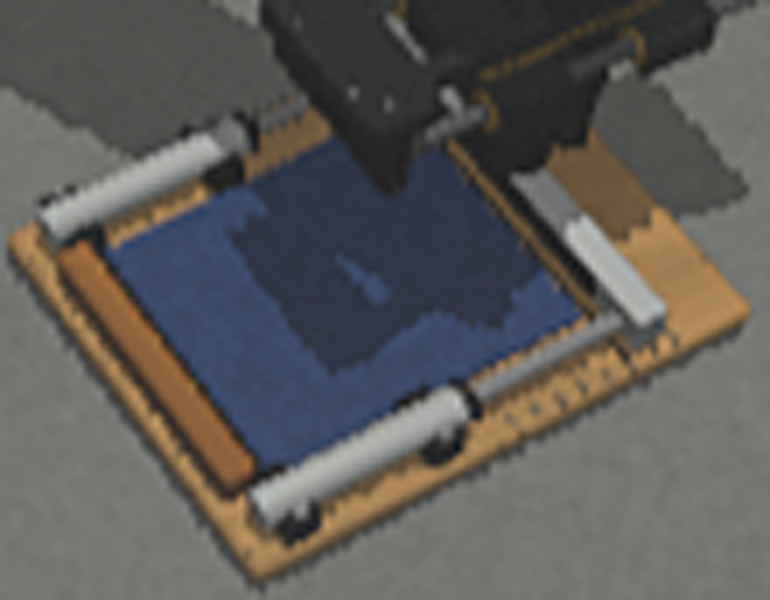

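```bash
python3 - <<'E'
from h import *
s=cam('scene'); n=np.array([-.101,.995])
f=lambda x,y:(255+x/7,180+y/6.667)
L=np.array([.623,.1438])@n, np.array([.4524,.1256])@n
print('line top-view',L)
for q,z in(((635,325),.041),((575,245),.041),((662,300),.041),((600,312),.016),((450,147),.016)): print(q,z,at(s,*f(*q),z),at(s,*f(*q),z)[:2]@n)
for q in((.542,.0868),(.5414,.0882),(.542,.0862)): print('knob0',np.array(q)@n)
b=s['image'].astype(int)
cv2.imwrite('pics/c11.png',cv2.resize(s['image'][205:245,315:365],(800,600),interpolation=2))
E
```

```text
line top-view (np.float64(0.08015800000000001), np.float64(0.07927959999999998))
(635, 325) 0.041 [0.62116906 0.14287762 0.041     ] 0.0794251576494228
(575, 245) 0.041 [0.58105058 0.14133744 0.041     ] 0.08194464210587031
(662, 300) 0.041 [0.61591222 0.15689602 0.041     ] 0.09390440463362755
(600, 312) 0.016 [0.59821766 0.14438712 0.016     ] 0.08324519749079902
(450, 147) 0.016 [0.50677082 0.1319273  0.016     ] 0.08008380966754737
knob0 0.03162399999999999
knob0 0.0330776
knob0 0.031026999999999992
```

```bash
python3 - <<'E'
from h import *
for k in range(3):
    for i in range(6): cam('scene')
    o=env.get_obs();print(o['time_s'],o['tool_pos'],o['force'],o['grip_width'])
E
```

```text
11.3833 [0.53848908 0.14115765 0.02337259] [-1.45995666 -6.21886107  3.18509377] 0.021156007575521774
11.6833 [0.53850373 0.14118613 0.02338994] [-1.08245408 -6.03376904  2.91597851] 0.021340979037145366
11.9833 [0.53852642 0.14116657 0.02338913] [-0.60716454 -6.84557868  2.9792692 ] 0.021035047775786166
```

The bar is steady, and the force along the pull of about 6–7 N matches the spring at 0.055. I'll hand it in.

```bash
python3 - <<'E'
from h import *
print(env.sign_off())
E
```

```text
the job is handed in; nothing more can be done
None
```

I misted the felt first, then drew the clamp bar out to the black line. I handed the job in at about 12 s with the fingers still holding the knob.

- **Mist cap:** I pressed it about 7 mm until it stopped hard at 13 N. On release, its picture matched the first one again, so it is back up.
- **Clamp bar:** The tool's travel, corrected for a slight tilt, gives about 55 mm drawn out. The camera puts the card-side face within about 2 mm of the line. The pull was 6–7 N, close to the 6.8 N the spring should give there.
- **Hold:** The tool position did not drift over the last 0.6 s, with the grip on the knob at 21 mm.
- **Bystanders:** I moved over them at height and felt no stray contact, but I did not measure each one again at the end.

**Readings that disagreed:** The fingertips turned out to be about 30 mm higher than the reported tool position. Both the contact with the cap and the camera showed this, so I allowed for it at the knob. The grip closed at 21 mm rather than the knob's stated 22 mm. My last close-up could not be viewed because the 12-picture limit was reached, so the final line check rests on the picture before it and the numbers.

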